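Hang the paddle boards on one hook, largest at the back

ROBOT

A 6-joint arm with a two-finger parallel gripper is mounted at the origin on the work surface. World frame = base frame: x ahead of the robot, y to its left, z up, the work surface at z = 0. Lengths are in m, angles in degrees, forces in N, time in s.
With the tool pointing down it reaches from about 0.25 to 0.85 m from the base axis. Payload 12.5 kg.
Tool frame: the origin (TCP) lies midway between the tips of the shut fingers; the grasp point (between the pads) lies 19 mm behind it; z points along the fingers, y is the line along which they close (so a half turn about z gives the same grasp; the last joint's range is limited). The gripper opens to 93 mm and grips with 3 to 60 N. Pads are 15 mm wide; open, the fingers measure 128 mm over their backs; the gripper's body (75 mm by 188 mm) begins 65 mm behind the grasp point.
Start: joints at [-72.857, 20.094, 94.641, -0, 65.266, -4.847], TCP at [0.206, -0.51, 0.219] pointing down, gripper open.
Joint ranges: [-157.81, 157.81], [-45, 120.19], [0.68, 151.7], [-89.99, 269.99], [4.06, 180], [-164.3, 164.3]. Speed limits (degrees/s): [127.2, 127.2, 159.86, 180, 180, 180].

INTERFACE

Orientations are given as a 3x3 rotation matrix whose columns are the frame's x, y, z axes.
In Python, from workcell import robot, imaging, job gives the robot as it stands. The module is installed in compiled form; this text tells all that it offers.
- The arm moves only by the tool play_rows, never from a script. Its argument "commands" is text: rows parted by semicolons, each of 7 numbers parted by spaces: the opening, from -1 (shut) to 1 (fully open), then the shift along the world's x, y, z in cm, then the turn, a rotation vector about the world's x, y, z in rad. A call has 1 to 12 rows; each row shifts and turns the commanded pose from where the row before left it; what a row does not reach is not made up. A row lasts 1/8 s, in which the tool goes at most 62.5 mm and 10.7 degrees, less where a joint would pass 70% of its speed; a pose out of reach is approached as far as the arm can. A call is refused whole if a number of a shift passes 6.25 or a number of a turn 0.188, either way. A call with a gripper value outside its range is refused whole. The fingers move at their own pace and stop on an object; "force" is the grip in N (left out, the last holds). Time passes only in rows, so rows that do not move let the fingers close. It gives the time, the measured TCP pose, the force, the opening and the grip force at its end, in the units of the state.
- robot.get_state(): the state, without advancing time (a new reading comes with each control period).
- imaging.camera(name): name is "scene" or "side" or "wrist"; returns the picture (400x640x3 uint8, blue, green, red); there is no depth.
- imaging.camera_info(name): a dict with "fov_y" (degrees; the focal length in pixels is half the picture's height over the tangent of half this angle, whatever the lens; pixels are square), "cx", "cy" (the principal point, pixels), "R" (3x3) and "t" (3): a world point X has camera coordinates R X + t; the wrist camera has in their place "mount" (4x4, takes a point from camera to tool coordinates, whose origin is the TCP and whose axes are the flange's). Camera axes: x right, y down, z forward; pixel columns grow to the right and rows downward; lengths in m; the calibration is good to about 2 mm. A picture is of the moment at which its call begins: read the wrist's pose just before it. camera_info takes no time and is no camera call.
- job.finish_job(): hands the job in; it is judged then, once.
Trained networks look in the newest picture that a camera, given by its name, has taken for a name from the list of things; names that differ only in an ending like _2 or _b are one class to them, and where a whole thing is asked for, a point or a joint stands for the part that bears it (a point fixed in the world has none). Each returns a list of dicts, best first, with "score" (0 to 1); they miss things now and then, are a little off and sometimes report something else, mostly with a low value. They report only what shows in the picture. A call takes as long as a camera call. They do not tell look-alikes from the thing itself.
- imaging.boxes_of(camera, target): "position" ([x, y, z] in m, in the coordinates of the camera as it stood for that picture, good to about 4 mm: the middle of the surface that is visible of it).
- imaging.place_of(camera, target): "position" ([x, y, z] in m, in the coordinates of the camera as it stood for that picture, good to about 4 mm: a listed point, or the origin of a listed thing).
The state is a dict: "t": time; "joint_positions": joint angles; "qvel": joint speeds; "joint_torque": joint torques, N m; "tcp_pos": TCP position; "tool_rot": TCP orientation; "contact_force": force on the tool from outside, world axes, zero at the start; "moment": the same for the moment, N m; "opening": opening from 0.0 (shut) to 1.0 (fully open); "finger_force": force on a finger pad.
Only numpy, scipy, OpenCV 4.12 (cv2) and the standard library are available. Lean on these libraries where they do the work, as an engineer would, in place of code of your own. Each camera call takes 0.05 s, during which the arm holds its last target. There are 200 camera calls.

TASK

Hang the three wooden paddle boards by their eyes on the single hook, the largest first and pushed back against the upright, then the middle one close in front of it, then the smallest in front of that. The board between the rack's guard rails can be held there only by its faces, so move it to the empty bay and take it again by the edges of its handle. Let no board fall over, finish with all three hanging still, and leave the other things on the table where they are.

Things in the scene. Friction and masses are not known exactly. Their poses are not given: they have to be found in the camera images.
- rack: White wire board rack, fixed. Origin on the table, mid rack; z up. Four bays along its x at x = -93, -31, 31, 93 mm. Boards stand in them, faces square to rack x, centred on y = 0, lower edge on the rack floor 5 mm above the table. A bay is a 17 mm gap between two wire hoops (65 mm along y, 53 mm high, gap flared to 31 mm at the top). Any board may stand in any of bays -93, 31, 93.
- rack_guard (a point): Bay x = -93 mm of the rack, mid-width, on its floor; rack axes. Guard rails, 8 mm wires at y = +-31 mm, 167 to 175 mm above the table, run from 55 mm before it (-x, where their posts stand) to 35 mm beyond (+x, open end). They leave 6 mm beside a handle's edges: here a board is held only by its faces. Raised 55 mm, over the hoops (at 65 mm a head meets the rails), it can slide out along +x to the next bay.
- rack_empty (a point): Bay x = -31 mm of the rack, mid-width, on its floor (5 mm above the table); rack axes. It starts empty and has no guard rails.
- hook_root (a point): Where the black hook leaves its black upright, 200 mm above the table; z up, the hook points along -x. A 7 mm bar: its centre line runs from here to x = -64 mm rising 5 mm, then the tip turns up to x = -76 mm, 15 mm above this point. The upright (26 mm wide, front face at x = 0) ends 30 mm above this point; its base lies behind it, so boards hang clear in front.
- large_eye (a point): Large paddle board, pale wood, 14 mm thick (x), upright (z), handle up; head 130 mm wide and 94 mm tall, 170 mm tall in all. Handle 42 mm wide (y) on all three. The point is the centre of its eye (hole through along x, 24 mm wide, 32 high; 9 mm of wood either side, 20 mm above), 36 mm below the top, 134 mm above the lower edge. Front and back alike. 0.12-0.21 kg.
- medium_eye (a point): Medium paddle board, pale wood, 14 mm thick (x), upright (z), handle up; head 106 mm wide and 78 mm tall, 170 mm tall in all. Handle 42 mm wide (y) on all three. The point is the centre of its eye (hole through along x, 24 mm wide, 32 high; 9 mm of wood either side, 20 mm above), 36 mm below the top, 134 mm above the lower edge. Front and back alike. 0.09-0.16 kg.
- small_eye (a point): Small paddle board, pale wood, 14 mm thick (x), upright (z), handle up; head 82 mm wide and 62 mm tall, 170 mm tall in all. Handle 42 mm wide (y) on all three. The point is the centre of its eye (hole through along x, 24 mm wide, 32 high; 9 mm of wood either side, 20 mm above), 36 mm below the top, 134 mm above the lower edge. Front and back alike. 0.06-0.11 kg.
- can_mid (a point): Bystander: low tin, 68 mm diameter, 55 tall; the point is its centre, half-way up. Leave it alone.
- jar_mid (a point): Bystander: lidded jar, 70 mm diameter, 110 tall; the point is its centre, half-way up. Leave it alone.
- water_mid (a point): Bystander: drink bottle, 64 mm diameter, 200 tall; the point is its centre, half-way up. Leave it alone.
- carton_mid (a point): Bystander: cardboard carton, 140 x 70 mm, 60 tall; the point is its centre, half-way up. Leave it alone.
- roll_mid (a point): Bystander: paper roll, 110 mm diameter, 110 tall; the point is its centre, half-way up. Leave it alone.
- bowl_mid (a point): Bystander: white bowl, 120 mm diameter, 55 tall; the point is its centre, half-way up. Leave it alone.
- can2_mid (a point): Bystander: tin can, 74 mm diameter, 110 tall; the point is its centre, half-way up. Leave it alone.
Things that resemble listed ones, but are neither listed nor needed, are in the scene too. Leave any green or red look-alike of the part that bears medium_eye alone.

How it is judged (in metres and radians):
On the way, in this order (a step that is already met when the one before it is completed fails the run):
1. the large board hangs on the hook by its eye, let go, back against the upright (x of large_eye in the frame of hook_root between -0.025 and -0.003 m and y of large_eye in the frame of hook_root between -0.009 and 0.009 m and z of large_eye in the frame of hook_root between -0.022 and -0.002 m and angle between large_eye's own z axis and vertical below 0.2 rad and contact force between large and the fingers below 0.2 N), for 0.2 s.
2. the medium board hangs on the hook by its eye, let go, in front of the large one (x of medium_eye in the frame of hook_root between -0.05 and -0.016 m and y of medium_eye in the frame of hook_root between -0.009 and 0.009 m and z of medium_eye in the frame of hook_root between -0.022 and -0.002 m and angle between medium_eye's own z axis and vertical below 0.2 rad and contact force between medium and the fingers below 0.2 N), for 0.2 s.
3. the small board hangs on the hook by its eye, let go, in front of the medium one (x of small_eye in the frame of hook_root between -0.07 and -0.03 m and y of small_eye in the frame of hook_root between -0.009 and 0.009 m and z of small_eye in the frame of hook_root between -0.022 and -0.002 m and angle between small_eye's own z axis and vertical below 0.2 rad and contact force between small and the fingers below 0.2 N), for 0.2 s.
At the end, for the whole second after the job is handed in: All three boards hang by their eyes on the hook, upright within 0.2 rad, let go and at rest; eye centres from the upright's face: large within 25 mm, medium 16-50, small 30-70; within 9 mm of the hook's line sideways, 2-22 mm below its root (all of step 1 and all of step 2 and all of step 3 and linear speed of each of large, medium, small below 0.05 m/s); the robot touches nothing.
It fails at once if a board falls over (leans more than 0.9 rad) (angle between any of large_eye, medium_eye, small_eye's own z axis and vertical above 0.9 rad).
It fails at once if a bystander is moved more than 40 mm (distance of any of can_mid, jar_mid, water_mid, carton_mid, roll_mid, bowl_mid, can2_mid from where it was at the start of the episode above 0.04 m).
It also fails if it takes over 72 s, if anything falls off the work surface, if the arm or the gripper's body presses on something with over 40 N, if the wrist force passes 120 N, or if a joint passes its speed limit or range.

## Working session

There is one attempt and no reset: what is moved stays moved. The work goes in short steps, Python scripts to look and compute and a tool call to move; the robot and the scene stay as the last step left them, time stands still between calls to the robot, and variables do not carry over. Pictures are saved under pics/ and viewed, at most 10 in all, crops included, and the job is handed in when it is done.

Besides the shell and the picture viewer there is one more tool, called after ">>>" as a command line: name --argument value ..., lists and objects as JSON in quotes. play_rows: Moves the arm, as the interface text tells. Its arguments: {"type":"object","properties":{"commands":{"type":"string"},"force":{"type":"number"}},"required":["commands"]}

```bash
mkdir -p pics
cat > h.py <<'E'
import numpy as np,cv2
from workcell import robot,imaging,job
def w(cam,p):
    i=imaging.camera_info(cam); p=np.array(p)
    if cam=='wrist':
        s=robot.get_state(); M=np.array(i['mount']); q=M[:3,:3]@p+M[:3,3]
        return np.array(s['tool_rot'])@q+np.array(s['tcp_pos'])
    return np.array(i['R']).T@(p-np.array(i['t']))
def px(cam,X):
    i=imaging.camera_info(cam); f=200/np.tan(np.radians(i['fov_y']/2)); c=np.array(i['R'])@X+np.array(i['t'])
    return np.array([i['cx'],i['cy']])+f*c[:2]/c[2]
def find(cam,names,n=4,fn='place_of',m=.2):
    for k in names:
        for d in getattr(imaging,fn)(cam,k)[:n]:
            if d['score']>m:
                X=w(cam,d['position']); print(cam,k,round(d['score'],2),np.round(X,3),px(cam,X).round() if cam!='wrist' else '')
E
python3 - <<'E'
from h import *
N="rack rack_guard rack_empty hook_root large_eye medium_eye small_eye can_mid jar_mid water_mid carton_mid roll_mid bowl_mid can2_mid".split()
a=[imaging.camera('scene'),imaging.camera('side')]
cv2.imwrite('pics/a.png',a[0]);cv2.imwrite('pics/b.png',a[1])
find('scene',N);find('side',N[:7])
s=robot.get_state();print(s['t'],np.round(s['tool_rot'],3))
E
```

```text
scene rack 0.69 [ 0.521  0.151 -0.004] [357. 223.]
scene rack 0.22 [0.597 0.393 0.053] [425. 189.]
scene rack_guard 0.91 [0.427 0.136 0.003] [333. 210.]
scene hook_root 0.79 [ 0.598 -0.244  0.199] [266. 242.]
scene hook_root 0.46 [ 0.471 -0.416  0.025] [183. 301.]
scene large_eye 0.88 [0.549 0.162 0.139] [369. 188.]
scene medium_eye 0.97 [0.609 0.177 0.141] [389. 194.]
scene medium_eye 0.88 [0.26  0.291 0.133] [333. 142.]
scene medium_eye 0.83 [0.76  0.337 0.135] [466. 197.]
scene medium_eye 0.71 [0.245 0.44  0.134] [359. 128.]
scene small_eye 0.85 [0.427 0.134 0.138] [334. 175.]
scene can_mid 0.73 [ 0.409 -0.041  0.027] [287. 224.]
scene can_mid 0.47 [0.55  0.161 0.14 ] [369. 188.]
scene jar_mid 0.87 [ 0.765 -0.003  0.055] [387. 276.]
scene water_mid 0.87 [0.741 0.196 0.098] [429. 224.]
scene carton_mid 0.95 [ 0.472 -0.418  0.029] [182. 301.]
scene roll_mid 0.93 [ 0.634 -0.439  0.057] [206. 341.]
scene roll_mid 0.74 [ 0.52   0.152 -0.003] [357. 222.]
scene bowl_mid 0.59 [0.457 0.402 0.028] [393. 178.]
scene can2_mid 0.85 [0.598 0.395 0.054] [426. 189.]
side rack 0.91 [ 0.518  0.16  -0.005] [297. 266.]
side rack_guard 0.79 [0.431 0.138 0.006] [324. 268.]
side rack_guard 0.69 [0.461 0.396 0.022] [280. 322.]
side rack_empty 0.96 [0.485 0.15  0.004] [307. 265.]
side hook_root 0.92 [ 0.603 -0.236  0.2  ] [322. 145.]
side large_eye 0.92 [0.546 0.166 0.138] [288. 234.]
side large_eye 0.45 [0.6   0.397 0.054] [238. 300.]
side medium_eye 0.85 [0.607 0.18  0.138] [268. 232.]
side medium_eye 0.83 [0.263 0.292 0.136] [360. 294.]
side medium_eye 0.79 [ 0.341 -0.158  0.134] [382. 192.]
side medium_eye 0.61 [0.242 0.443 0.132] [347. 340.]
side small_eye 0.64 [0.422 0.132 0.136] [329. 239.]
1.15 [[ 0.927  0.374  0.   ]
 [ 0.374 -0.927 -0.   ]
 [-0.     0.    -1.   ]]
```

View pics/a.png

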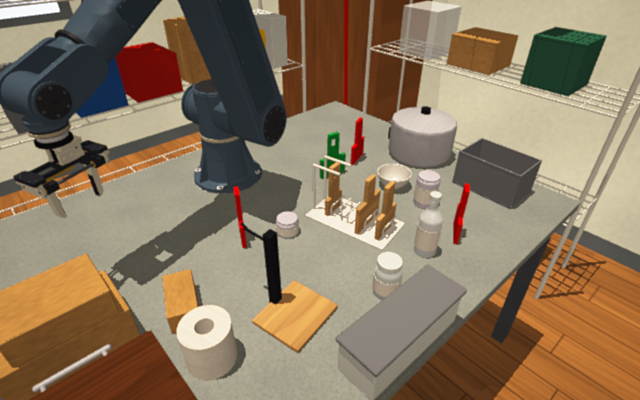

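View pics/b.png

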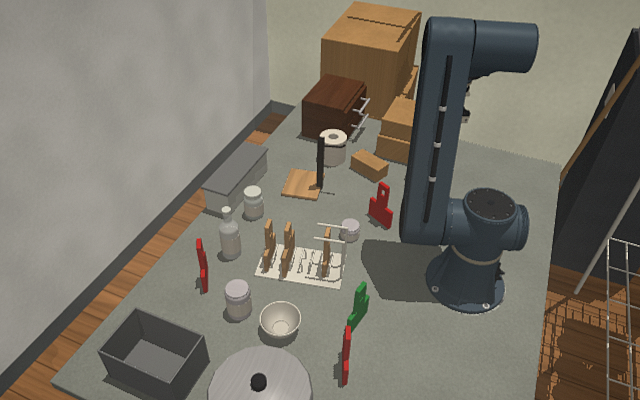

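The three wooden boards in the rack are at scene px (334,175) in the guard, (369,188) and (389,194). Four things could be taken for them: red at (240,215), (357,142) and (462,215), and green at (332,155). I choose the wooden ones and check their sizes in a close crop, along with the hook's direction.

Run:
```python
from h import *
a=cv2.imread('pics/a.png');b=cv2.imread('pics/b.png')
R=lambda i,x,y,ww,hh:cv2.resize(i[y:y+hh,x:x+ww],(400,300),interpolation=cv2.INTER_CUBIC)
cv2.imwrite('pics/c.png',np.vstack([np.hstack([R(a,300,150,120,90),R(b,250,205,108,81)]),np.hstack([R(a,220,190,120,90),R(b,270,120,100,75)])]))
for c in('scene','side'):
  i=imaging.camera_info(c);print(c,i['fov_y'],(-np.array(i['R']).T@np.array(i['t'])).round(3))
print(imaging.camera_info('wrist'))
```

```text
scene 52.39232946039596 [ 1.184 -0.617  0.805]
side 43.356901661864576 [0.046 1.151 1.26 ]
{'fov_y': 63.76395432091611, 'cx': 317.0887087113532, 'cy': 203.75816106585978, 'mount': array([[ 8.74681393e-04, -9.59428504e-01, -2.81950670e-01,
         7.94729448e-02],
       [ 9.99998839e-01,  4.87431820e-04,  1.44360145e-03,
         1.12347376e-03],
       [-1.24760065e-03, -2.81951605e-01,  9.59427817e-01,
        -1.66981029e-01],
       [ 0.00000000e+00,  0.00000000e+00,  0.00000000e+00,
         1.00000000e+00]])}
```

View pics/c.png

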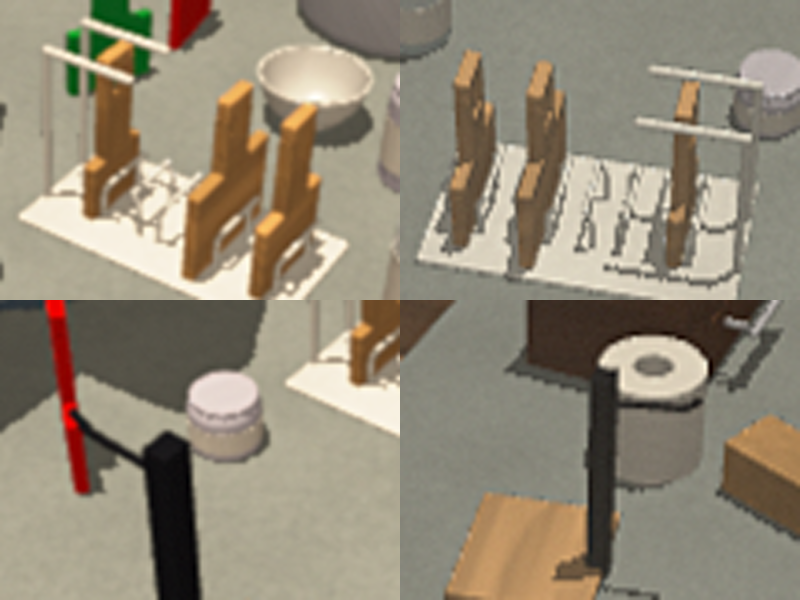

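The crop confirms the sizes: the widest head is in bay 31 (369,188), the middle one in bay 93 (389,194) and the narrow one in the guard (334,175). The hook tip is at about scene (242,224). Next I go up and look from the wrist at the hook.

>>> play_rows --commands "1 0 0 6 0 0 0;1 0 0 6 0 0 0;1 0 0 6 0 0 0;1 3 5 2 0 0 0;1 3 5 2 0 0 0;1 4 4 0 0 0 0;1 4 4 0 0 0 0;1 4 4 0 0 0 0;1 4 2 0 0 0 0;1 4 2 0 0 0 0;1 0 0 0 0 0 0;1 0 0 0 0 0 0"

```text
t: 2.65
tcp_pos: [0.4656, -0.2501, 0.4385]
tool_rot: [[0.927, 0.375, -0.0], [0.375, -0.927, -0.0], [-0.0, -0.0, -1.0]]
contact_force: [-0.1, -0.3, 0.2]
opening: 1.004
finger_force: 0.0
```

```bash
cat >> h.py <<'E'
def pxw(X):
    i=imaging.camera_info('wrist');s=robot.get_state();M=np.array(i['mount'])
    T=np.array(s['tool_rot']);p=T.T@(np.array(X)-np.array(s['tcp_pos']));c=M[:3,:3].T@(p-M[:3,3])
    f=200/np.tan(np.radians(i['fov_y']/2));return np.array([i['cx'],i['cy']])+f*c[:2]/c[2]
def ray(cam,u,z):
    i=imaging.camera_info(cam);f=200/np.tan(np.radians(i['fov_y']/2))
    d=np.array([(u[0]-i['cx'])/f,(u[1]-i['cy'])/f,1.])
    a=w(cam,[0,0,0]);b=w(cam,d)-a;return a+b*(z-a[2])/b[2]
def st():
    s=robot.get_state();R=np.array(s['tool_rot']);print('t',s['t'],'tcp',np.round(s['tcp_pos'],4),'yaw',np.degrees(np.arctan2(R[1,0],R[0,0])).round(2),'z',R[:,2].round(3),'F',np.round(s['contact_force'],1),'open',round(s['opening'],3),'ff',s['finger_force'])
E
python3 - <<'E'
from h import *
cv2.imwrite('pics/d.png',imaging.camera('wrist'));st()
for n,u,z in(('tip',(241.6,224.5),.215),('root',(263.5,238.6),.2)):print(n,ray('scene',u,z).round(3))
find('wrist',['hook_root','large_eye','medium_eye','small_eye','rack','can_mid'])
print(pxw([.6,-.24,.2]))
E
```

```text
t 2.7 tcp [ 0.4654 -0.2504  0.4387] yaw 21.96 z [-0. -0. -1.] F [-0.5  0.2  0.5] open 0.998 ff 0.0
tip [ 0.528 -0.259  0.215]
root [ 0.586 -0.241  0.2  ]
wrist hook_root 0.93 [ 0.601 -0.24   0.204] 
wrist medium_eye 0.97 [ 0.341 -0.163  0.133] 
wrist small_eye 0.72 [0.432 0.128 0.142] 
wrist small_eye 0.35 [ 0.471 -0.422  0.033] 
wrist rack 0.79 [ 0.519  0.152 -0.002] 
wrist can_mid 0.8 [ 0.41  -0.044  0.029] 
wrist can_mid 0.52 [ 0.64  -0.438  0.056] 
wrist can_mid 0.49 [0.427 0.133 0.144] 
[350.51550678  65.56678381]
```

View pics/d.png

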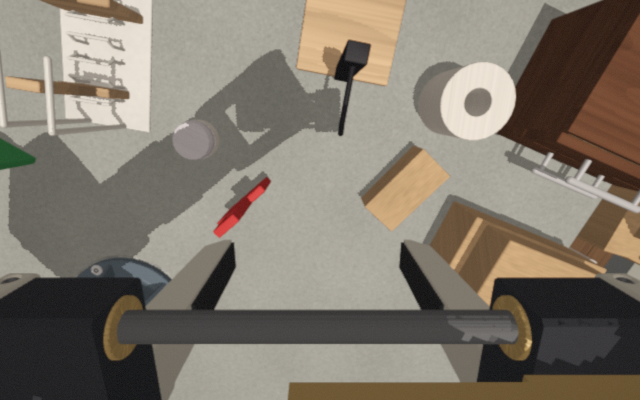

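The wrist view shows the upright at (352,60), with the hook running from (349,83) to its tip at (341,134). I'll measure that line by its dark pixels.

Run:
```python
from h import *
a=cv2.imread('pics/d.png')
for r in range(70,140,4):
    row=a[r,325:375].max(axis=1); x=np.where(row<60)[0]+325
    if len(x): print(r,x.min(),x.max(),ray('wrist',(x.mean(),r),.203).round(4))
print(ray('wrist',(341,134),.217))
```

```text
70 336 358 [ 0.5936 -0.238   0.203 ]
74 335 354 [ 0.5886 -0.237   0.203 ]
78 335 351 [ 0.5839 -0.2371  0.203 ]
82 347 351 [ 0.5825 -0.2454  0.203 ]
86 347 350 [ 0.5782 -0.2466  0.203 ]
90 346 349 [ 0.5737 -0.2473  0.203 ]
94 345 348 [ 0.5692 -0.248   0.203 ]
98 345 347 [ 0.5648 -0.2492  0.203 ]
102 344 347 [ 0.5604 -0.2505  0.203 ]
106 343 346 [ 0.5558 -0.2512  0.203 ]
110 342 345 [ 0.5511 -0.2519  0.203 ]
114 341 345 [ 0.5466 -0.2532  0.203 ]
118 340 344 [ 0.5419 -0.2539  0.203 ]
122 340 343 [ 0.5373 -0.2552  0.203 ]
126 339 343 [ 0.5327 -0.2565  0.203 ]
130 339 342 [ 0.5281 -0.2578  0.203 ]
134 339 341 [ 0.5235 -0.2591  0.203 ]
[ 0.5244965  -0.25891751  0.217     ]
```

The hook root is at about (0.600,-0.2415) and the hook yaw at about 13°, nearly parallel to the rack. I go over the rack now.

>>> play_rows --commands "1 0 5 0 0 0 -0.076;1 0 5 0 0 0 -0.076;1 0 5 0 0 0 0;1 0 5 0 0 0 0;1 0 5 0 0 0 0;1 0 5 0 0 0 0;1 0 5 0 0 0 0;1 0 3 0 0 0 0;1 0 0 0 0 0 0;1 0 0 0 0 0 0"

```text
t: 4.25
tcp_pos: [0.466, 0.1293, 0.4387]
tool_rot: [[0.973, 0.229, 0.0], [0.229, -0.973, -0.0], [-0.0, 0.0, -1.0]]
contact_force: [0.3, 0.0, 0.7]
opening: 0.999
finger_force: 0.0
```

Run:
```python
from h import *
cv2.imwrite('pics/e.png',imaging.camera('wrist'));st()
find('wrist',['large_eye','medium_eye','small_eye','rack','rack_guard','rack_empty'])
```

```text
t 4.3 tcp [0.466  0.1291 0.4387] yaw 13.23 z [ 0. -0. -1.] F [ 0.4  0.4 -0.3] open 1.0 ff 0.0
wrist large_eye 0.75 [0.548 0.164 0.14 ] 
wrist medium_eye 0.8 [0.265 0.29  0.137] 
wrist medium_eye 0.78 [0.246 0.442 0.138] 
wrist medium_eye 0.68 [0.607 0.177 0.138] 
wrist medium_eye 0.57 [ 0.34  -0.162  0.134] 
wrist small_eye 0.85 [0.433 0.131 0.142] 
wrist rack 0.86 [0.516 0.157 0.001] 
wrist rack_guard 0.63 [0.426 0.136 0.008] 
wrist rack_empty 0.83 [0.491 0.146 0.005]
```

View pics/e.png

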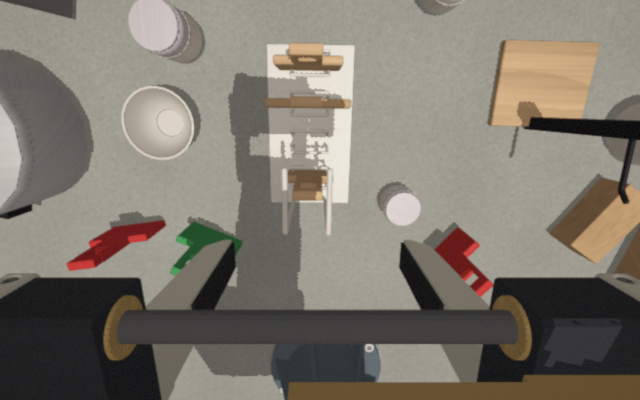

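The tops show up in the wrist picture: large at (308,103), medium at (306,48), and small between the rails at (308,175). The rack is square to the tool. I now compute the top positions.

Run:
```python
from h import *
for n,u,z in(('L head',(308,103),.099),('L',(308,102),.175),('M',(306,48),.175),('S',(309,172),.175),('plate far',(310,45),.003),('plate near',(309,203),.003)):print(n,ray('wrist',u,z).round(4))
c=np.array([.6,-.2415]);
a=cv2.imread('pics/e.png')
cv2.imwrite('pics/f.png',cv2.resize(a[30:240,230:400],None,fx=2.8,fy=2.8,interpolation=cv2.INTER_CUBIC))
```

```text
L head [0.5496 0.1617 0.099 ]
L [0.5499 0.1597 0.175 ]
M [0.6107 0.1761 0.175 ]
S [0.462  0.1383 0.175 ]
plate far [0.6436 0.1821 0.003 ]
plate near [0.3695 0.1212 0.003 ]
```

View pics/f.png

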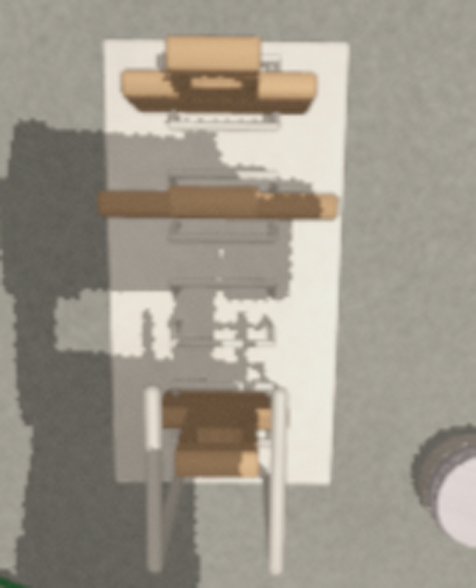

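>>> play_rows --commands "1 4.15 1.6 0 0 0 0;1 4.15 1.6 0 0 0 0;1 0 0 -5.5 0 0 0;1 0 0 -5.5 0 0 0;1 0 0 -5.5 0 0 0;1 0 0 -5.5 0 0 0;1 0 0 -4.5 0 0 0;1 0 0 -2.2 0 0 0;1 0 0 -2.07 0 0 0;1 0 0 0 0 0 0" --force 25

```text
t: 5.85
tcp_pos: [0.5483, 0.1617, 0.1298]
tool_rot: [[0.973, 0.23, -0.003], [0.23, -0.973, -0.001], [-0.003, -0.0, -1.0]]
contact_force: [-0.1, 0.3, 0.3]
opening: 1.005
finger_force: 0.0
```

Run:
```python
from h import *
cv2.imwrite('pics/g.png',imaging.camera('side')[190:310,230:390]);st()
a=cv2.imread('pics/g.png');cv2.imwrite('pics/g.png',cv2.resize(a,None,fx=4,fy=4,interpolation=cv2.INTER_CUBIC))
```

```text
t 5.9 tcp [0.5489 0.1619 0.1309] yaw 13.27 z [-0.001 -0.    -1.   ] F [ 0.4 -0.2  1.2] open 0.998 ff 0.0
```

View pics/g.png

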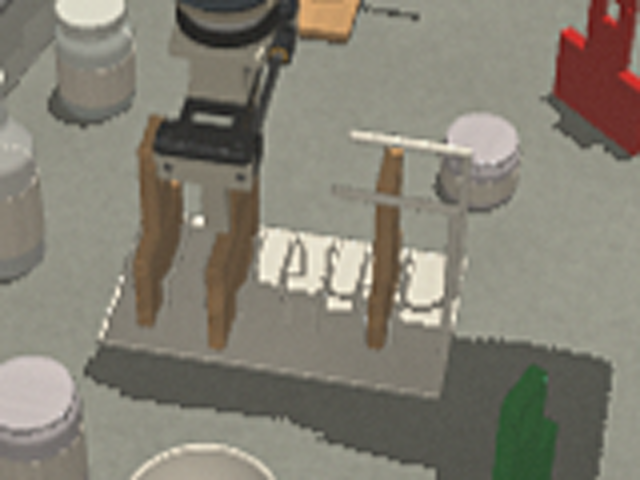

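Run:
```python
from h import *
ex=np.array([.9733,.2295,0]);ey=np.array([-.2295,.9733,0]);o=np.array([.549,.1615,0])
for n,dy,z in(('fingertip inner',46,.131),('fingertip outer',64,.131),('head top near',65,.099),('head bot near',65,.005),('handle top near',21,.175)):
    print(n,((px('side',o+ey*dy/1000+[0,0,z])-[230,190])*4).round())
i=(px('side',o+ex*.01+ey*.065+[0,0,.005])-px('side',o+ey*.065+[0,0,.005]))*4;print(i)
```

```text
fingertip inner [218. 221.]
fingertip outer [212. 238.]
head top near [213. 267.]
head bot near [216. 346.]
handle top near [224. 157.]
[-12.16183845  -1.85610278]
```

>>> play_rows --commands "-1 0 0 0 0 0 0;-1 0 0 0 0 0 0;-1 0 0 0 0 0 0;-1 0 0 0 0 0 0;-1 0 0 0 0 0 0;-1 0 0 0 0 0 0;-1 0 0 1 0 0 0;-1 0 0 2 0 0 0;-1 0 0 3 0 0 0;-1 0 0 0 0 0 0" --force 25

```text
t: 7.15
tcp_pos: [0.55, 0.1623, 0.1932]
tool_rot: [[0.973, 0.23, 0.004], [0.23, -0.973, 0.001], [0.004, 0.0, -1.0]]
contact_force: [0.7, -0.1, -1.3]
opening: 0.45
finger_force: 25.0
```

Opening of 42 mm, so the board is held. I carry it to the front of the hook at height.

>>> play_rows --commands "-1 0 0 5 0 0 0;-1 -1 0 5 0 0 0;-1 -1.6 -3 4 0 0 0;-1 -1 -5 0 0 0 0;-1 -1 -5 0 0 0 0;-1 -1 -5 0 0 0 0;-1 0 -5 0 0 0 0;-1 0 -5 0 0 0 0;-1 0 -5 0 0 0 0;-1 0 -5 0 0 0 0;-1 0 -4.8 0 0 0 0;-1 0 0 0 0 0 0"

```text
t: 8.65
tcp_pos: [0.4923, -0.2684, 0.3292]
tool_rot: [[0.974, 0.227, -0.002], [0.227, -0.974, 0.001], [-0.002, -0.001, -1.0]]
contact_force: [-0.3, 0.8, -1.6]
opening: 0.449
finger_force: 25.0
```

Run:
```python
from h import *
for c in('scene','side','wrist'):
    imaging.camera(c);find(c,['large_eye','hook_root'],2)
st()
```

```text
scene large_eye 0.73 [ 0.49  -0.271  0.342] [221. 173.]
scene hook_root 0.68 [ 0.598 -0.243  0.197] [266. 242.]
scene hook_root 0.55 [0.454 0.402 0.028] [392. 178.]
side large_eye 0.71 [ 0.49  -0.263  0.335] [357. 117.]
side hook_root 0.69 [ 0.601 -0.239  0.2  ] [323. 145.]
wrist large_eye 0.63 [ 0.493 -0.264  0.341] 
wrist hook_root 0.85 [ 0.599 -0.241  0.205] 
t 9.1 tcp [ 0.4931 -0.2654  0.3311] yaw 13.33 z [ 0. -0. -1.] F [-0.6 -0.2 -1.2] open 0.45 ff 24.989705085754395
```

>>> play_rows --commands "-1 0 -0.1 -4 0 0 0;-1 0 0 -4 0 0 0;-1 0 0 -3 0 0 0;-1 0 0 -2 0 0 0;-1 0 0 0 0 0 0;-1 0 0 0 0 0 0"

```text
t: 9.85
tcp_pos: [0.4934, -0.2671, 0.202]
tool_rot: [[0.973, 0.23, 0.001], [0.23, -0.973, -0.001], [0.001, 0.001, -1.0]]
contact_force: [0.9, -0.3, -1.8]
opening: 0.45
finger_force: 25.0
```

Run:
```python
from h import *
a=[imaging.camera(c) for c in('scene','side')]
for c in('scene','side'):find(c,['large_eye','hook_root'],2)
st()
R=lambda i,x,y:cv2.resize(i[y:y+100,x:x+100],(400,400),interpolation=cv2.INTER_CUBIC)
cv2.imwrite('pics/i.png',np.hstack([R(a[0],190,170),R(a[1],300,90)]))
```

```text
scene large_eye 0.59 [ 0.493 -0.271  0.214] [229. 220.]
scene hook_root 0.62 [ 0.596 -0.241  0.195] [266. 242.]
side large_eye 0.74 [0.605 0.181 0.137] [269. 232.]
side large_eye 0.64 [ 0.493 -0.264  0.208] [353. 147.]
side hook_root 0.88 [ 0.6   -0.241  0.202] [323. 145.]
side hook_root 0.72 [0.428 0.136 0.003] [325. 268.]
t 10.15 tcp [ 0.4931 -0.267   0.2014] yaw 13.29 z [ 0.001 -0.    -1.   ] F [ 0.1 -0.6 -1.8] open 0.448 ff 24.98963713645935
```

View pics/i.png

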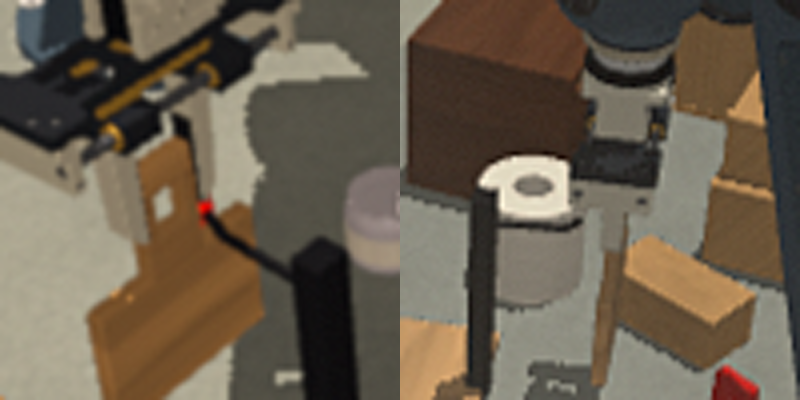

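The scene crop shows the eye at (162,203) and the hook tip at (208,222) just ahead of it, in line with the numbers. I advance.

>>> play_rows --commands "-1 1 0.23 0 0 0 0;-1 1 0.23 0 0 0 0;-1 1 0.23 0 0 0 0;-1 1 0.23 0 0 0 0;-1 1 0.23 0 0 0 0;-1 0 0 0 0 0 0"

```text
t: 10.9
tcp_pos: [0.5435, -0.2552, 0.2008]
tool_rot: [[0.973, 0.23, -0.0], [0.23, -0.973, 0.0], [-0.0, -0.0, -1.0]]
contact_force: [-0.2, 0.3, -1.1]
opening: 0.451
finger_force: 25.0
```

>>> play_rows --commands "-1 1 0.23 0 0 0 0;-1 1 0.23 0 0 0 0;-1 1 0.23 0 0 0 0;-1 1 0.23 0 0 0 0;-1 0.6 0.14 0 0 0 0;-1 0 0 0 0 0 0;-1 0 0 0 0 0 0"

```text
t: 11.78
tcp_pos: [0.5888, -0.2449, 0.2009]
tool_rot: [[0.973, 0.23, -0.0], [0.23, -0.973, 0.0], [-0.0, -0.0, -1.0]]
contact_force: [-0.3, -0.6, -2.3]
opening: 0.448
finger_force: 25.0
```

Run:
```python
from h import *
a=[imaging.camera(c) for c in('scene','side')]
for c in('scene','side'):find(c,['large_eye','hook_root'],1)
st()
R=lambda i,x,y:cv2.resize(i[y:y+100,x:x+100],(400,400),interpolation=cv2.INTER_CUBIC)
cv2.imwrite('pics/j.png',np.hstack([R(a[0],215,175),R(a[1],285,90)]))
```

```text
scene large_eye 0.79 [ 0.587 -0.248  0.212] [261. 236.]
scene hook_root 0.67 [ 0.598 -0.243  0.197] [266. 243.]
side large_eye 0.76 [ 0.587 -0.244  0.203] [327. 145.]
side hook_root 0.95 [ 0.603 -0.237  0.198] [322. 146.]
t 12.075 tcp [ 0.5888 -0.2449  0.201 ] yaw 13.27 z [ 0. -0. -1.] F [-0.1  0.  -1.9] open 0.45 ff 24.98967356979847
```

View pics/j.png

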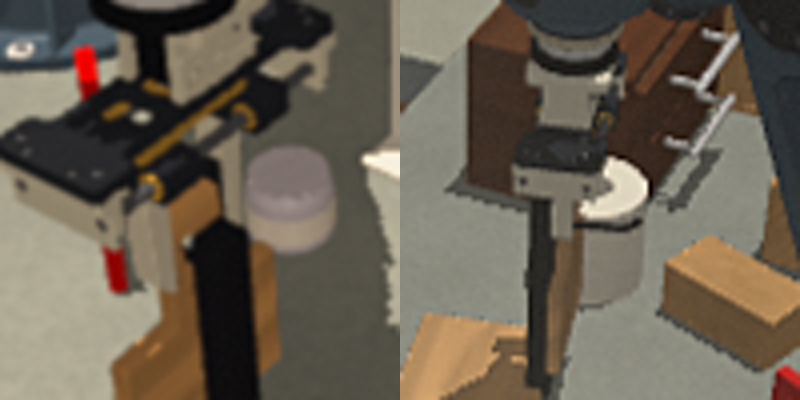

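The board is on the hook in front of the upright. I lower it until the hook carries it.

>>> play_rows --commands "-1 0 0 -0.6 0 0 0;-1 0 0 -0.6 0 0 0;-1 0 0 -0.4 0 0 0;-1 0 0 -0.2 0 0 0;-1 0 0 0 0 0 0;-1 0 0 0 0 0 0"

```text
t: 12.82
tcp_pos: [0.5891, -0.2449, 0.1831]
tool_rot: [[0.973, 0.23, 0.0], [0.23, -0.973, -0.0], [0.0, 0.0, -1.0]]
contact_force: [-0.2, -0.1, -1.7]
opening: 0.449
finger_force: 25.0
```

>>> play_rows --commands "-1 0 0 -0.2 0 0 0;-1 0 0 -0.1 0 0 0;-1 0 0 0 0 0 0"

```text
t: 13.2
tcp_pos: [0.589, -0.2449, 0.1801]
tool_rot: [[0.973, 0.23, 0.0], [0.23, -0.973, -0.0], [0.0, 0.0, -1.0]]
contact_force: [-1.6, -0.1, 1.0]
opening: 0.455
finger_force: 25.0
```

Contact: the weight is on the hook. I release and rise.

>>> play_rows --commands "0.1 0 0 0 0 0 0;0.4 0 0 0 0 0 0;0.6 0 0 0 0 0 0;0.6 0 0 0 0 0 0;0.6 0 0 2 0 0 0;0.6 0 0 4 0 0 0;0.6 0 0 5 0 0 0;0.6 0 0 4 0 0 0;0.6 0 0 0 0 0 0"

```text
t: 14.32
tcp_pos: [0.5898, -0.2453, 0.3333]
tool_rot: [[0.973, 0.23, 0.005], [0.23, -0.973, -0.003], [0.004, 0.004, -1.0]]
contact_force: [-0.3, -0.1, -0.6]
opening: 0.802
finger_force: 0.0
```

Run:
```python
from h import *
for c in('scene','side','wrist'):
    imaging.camera(c);find(c,['large_eye'],1);
imaging.camera('wrist');find('wrist',['medium_eye','small_eye'],4)
st()
```

```text
scene large_eye 0.6 [ 0.587 -0.248  0.192] [262. 243.]
side large_eye 0.72 [ 0.585 -0.241  0.185] [327. 149.]
wrist large_eye 0.82 [ 0.587 -0.249  0.186] 
wrist medium_eye 0.66 [ 0.341 -0.163  0.132] 
wrist small_eye 0.53 [ 0.412 -0.045  0.031] 
t 14.775 tcp [ 0.5889 -0.2448  0.3293] yaw 13.28 z [-0.001  0.    -1.   ] F [ 0.5 -0.2 -0. ] open 0.8 ff 0.0
```

The large board hangs at about d = -13 mm. Next is the medium one.

>>> play_rows --commands "1 0 5 0 0 0 0;1 0 5 0 0 0 0;1 0 5 0 0 0 0;1 0 5 0 0 0 0;1 0 5 0 0 0 0;1 1 5 0 0 0 0;1 1 5 0 0 0 0;1 0.1 5 0 0 0 0;1 0 2.1 0 0 0 0;1 0 0 0 0 0 0"

```text
t: 16.02
tcp_pos: [0.6098, 0.1766, 0.3296]
tool_rot: [[0.973, 0.231, -0.0], [0.231, -0.973, -0.0], [-0.0, 0.0, -1.0]]
contact_force: [0.2, -0.8, 0.1]
opening: 0.999
finger_force: 0.0
```

Run:
```python
from h import *
for c in('scene','side'):
    imaging.camera(c);find(c,['medium_eye'],2);
    find(c,['large_eye'],1)
st()
```

```text
scene medium_eye 0.71 [0.259 0.289 0.134] [332. 142.]
scene medium_eye 0.64 [ 0.472 -0.418  0.03 ] [182. 300.]
scene large_eye 0.97 [ 0.584 -0.245  0.191] [262. 242.]
side medium_eye 0.97 [0.266 0.291 0.137] [359. 293.]
side medium_eye 0.79 [ 0.338 -0.158  0.134] [383. 192.]
side large_eye 0.53 [ 0.586 -0.242  0.186] [327. 149.]
t 16.325 tcp [0.6102 0.1749 0.3301] yaw 13.2 z [ 0. -0. -1.] F [ 0.6  1.3 -0. ] open 1.001 ff 0.0
```

>>> play_rows --commands "1 0 0.1 -5 0 0 0;1 0 0 -5 0 0 0;1 0 0 -4 0 0 0;1 0 0 -4 0 0 0;1 0 0 -1.9 0 0 0;-1 0 0 0 0 0 0;-1 0 0 0 0 0 0;-1 0 0 0 0 0 0;-1 0 0 0 0 0 0;-1 0 0 0 0 0 0;-1 0 0 0 0 0 0"

```text
t: 17.7
tcp_pos: [0.61, 0.1772, 0.1311]
tool_rot: [[0.973, 0.23, 0.0], [0.23, -0.973, 0.0], [0.0, -0.0, -1.0]]
contact_force: [0.6, 0.4, 1.2]
opening: 0.452
finger_force: 24.9
```

>>> play_rows --commands "-1 0 0 1 0 0 0;-1 0 0 3 0 0 0;-1 0 0 5 0 0 0;-1 0 0 5 0 0 0;-1 0 0 6 0 0 0;-1 -2 -5 0 0 0 0;-1 -2 -5 0 0 0 0;-1 -2 -5 0 0 0 0;-1 -2 -5 0 0 0 0;-1 -2 -5 0 0 0 0;-1 -1.7 -5 0 0 0 0;-1 0 0 0 0 0 0"

```text
t: 19.2
tcp_pos: [0.4919, -0.1253, 0.3316]
tool_rot: [[0.974, 0.226, 0.0], [0.226, -0.974, -0.001], [0.0, 0.001, -1.0]]
contact_force: [0.5, 0.6, -0.9]
opening: 0.45
finger_force: 25.0
```

>>> play_rows --commands "-1 0.1 -5 0 0 0 0;-1 0 -5 0 0 0 0;-1 0 -4.2 0 0 0 0;-1 0 0 0 0 0 0;-1 0 0 0 0 0 0"

```text
t: 19.82
tcp_pos: [0.4943, -0.2639, 0.331]
tool_rot: [[0.973, 0.23, -0.0], [0.23, -0.973, 0.0], [0.0, -0.0, -1.0]]
contact_force: [0.2, 0.5, -2.4]
opening: 0.449
finger_force: 25.0
```

Run:
```python
from h import *
for c in('scene','side','wrist'):
    imaging.camera(c);find(c,['medium_eye'],5)
find('wrist',['large_eye'],2)
st()
```

```text
scene medium_eye 0.97 [ 0.49  -0.265  0.34 ] [224. 173.]
scene medium_eye 0.95 [0.759 0.337 0.132] [465. 197.]
scene medium_eye 0.76 [0.246 0.44  0.133] [359. 128.]
scene medium_eye 0.72 [0.262 0.291 0.134] [333. 142.]
scene medium_eye 0.3 [ 0.769 -0.001  0.052] [388. 277.]
side medium_eye 0.97 [0.266 0.294 0.137] [358. 294.]
side medium_eye 0.93 [ 0.339 -0.156  0.134] [383. 192.]
side medium_eye 0.71 [0.755 0.334 0.129] [201. 252.]
side medium_eye 0.64 [ 0.491 -0.26   0.338] [356. 117.]
side medium_eye 0.56 [0.242 0.445 0.132] [347. 341.]
wrist medium_eye 0.89 [ 0.341 -0.161  0.131] 
wrist medium_eye 0.81 [ 0.49  -0.264  0.336] 
wrist large_eye 0.95 [ 0.589 -0.246  0.187] 
t 20.175 tcp [ 0.4941 -0.2643  0.3311] yaw 13.32 z [ 0. -0. -1.] F [-0.3  0.2 -1.2] open 0.451 ff 24.990488290786743
```

>>> play_rows --commands "-1 0 -0.2 -4 0 0 0;-1 0 0 -4 0 0 0;-1 0 0 -3 0 0 0;-1 0 0 -1.9 0 0 0;-1 0 0 0 0 0 0;-1 1 0.23 0 0 0 0;-1 1 0.23 0 0 0 0;-1 1 0.23 0 0 0 0;-1 1 0.23 0 0 0 0;-1 1 0.23 0 0 0 0;-1 0 0 0 0 0 0"

```text
t: 21.55
tcp_pos: [0.5445, -0.2551, 0.2018]
tool_rot: [[0.973, 0.23, -0.0], [0.23, -0.973, 0.0], [-0.0, -0.0, -1.0]]
contact_force: [-0.7, 0.1, -1.0]
opening: 0.45
finger_force: 25.0
```

>>> play_rows --commands "-1 1 0.23 0 0 0 0;-1 0.9 0.21 0 0 0 0;-1 0.7 0.17 0 0 0 0;-1 0 0 0 0 0 0;-1 0 0 0 0 0 0"

```text
t: 22.18
tcp_pos: [0.5698, -0.2493, 0.2019]
tool_rot: [[0.973, 0.23, -0.0], [0.23, -0.973, 0.0], [-0.0, -0.0, -1.0]]
contact_force: [-0.1, 0.7, -1.6]
opening: 0.45
finger_force: 25.0
```

Run:
```python
from h import *
for c in('scene','side','wrist'):
    imaging.camera(c);find(c,['medium_eye'],5);find(c,['large_eye'],2)
st()
```

```text
scene medium_eye 0.76 [0.245 0.442 0.132] [359. 128.]
scene medium_eye 0.75 [ 0.569 -0.251  0.21 ] [255. 233.]
scene medium_eye 0.74 [0.26  0.289 0.134] [333. 142.]
scene medium_eye 0.57 [0.759 0.338 0.135] [465. 196.]
scene large_eye 0.67 [ 0.588 -0.246  0.187] [263. 244.]
side medium_eye 0.89 [0.758 0.335 0.134] [200. 251.]
side medium_eye 0.81 [0.266 0.289 0.134] [359. 293.]
side medium_eye 0.67 [ 0.567 -0.247  0.204] [332. 145.]
side medium_eye 0.66 [ 0.338 -0.154  0.137] [383. 192.]
side medium_eye 0.57 [0.244 0.443 0.133] [347. 340.]
side large_eye 0.62 [ 0.585 -0.241  0.183] [327. 150.]
side large_eye 0.47 [ 0.469 -0.415  0.027] [369. 165.]
wrist medium_eye 0.79 [ 0.567 -0.247  0.212] 
t 22.625 tcp [ 0.5699 -0.2493  0.202 ] yaw 13.28 z [ 0. -0. -1.] F [-0.2  0.1 -1.1] open 0.45 ff 24.99039977788925
```

>>> play_rows --commands "-1 0 0 -0.6 0 0 0;-1 0 0 -0.6 0 0 0;-1 0 0 -0.3 0 0 0;-1 0 0 -0.2 0 0 0;-1 0 0 -0.1 0 0 0;-1 0 0 0 0 0 0;-1 0 0 0 0 0 0"

```text
t: 23.5
tcp_pos: [0.57, -0.2493, 0.184]
tool_rot: [[0.973, 0.23, 0.0], [0.23, -0.973, -0.0], [0.0, 0.0, -1.0]]
contact_force: [-0.3, 0.1, -2.0]
opening: 0.446
finger_force: 25.0
```

>>> play_rows --commands "-1 0 0 -0.15 0 0 0;-1 0 0 -0.1 0 0 0;-1 0 0 0 0 0 0"

```text
t: 23.88
tcp_pos: [0.5701, -0.2493, 0.182]
tool_rot: [[0.973, 0.23, 0.001], [0.23, -0.973, -0.0], [0.0, 0.0, -1.0]]
contact_force: [-0.2, 0.6, 4.7]
opening: 0.454
finger_force: 25.0
```

>>> play_rows --commands "0.1 0 0 0 0 0 0;0.4 0 0 0 0 0 0;0.6 0 0 0 0 0 0;0.6 0 0 0 0 0 0;0.6 0 0 2 0 0 0;0.6 0 0 4 0 0 0;0.6 0 0 5 0 0 0;0.6 0 0 4.7 0 0 0;0.6 0 0 0 0 0 0"

```text
t: 25.0
tcp_pos: [0.571, -0.2497, 0.3423]
tool_rot: [[0.973, 0.23, 0.006], [0.23, -0.973, -0.003], [0.005, 0.004, -1.0]]
contact_force: [-0.2, -0.4, 0.3]
opening: 0.801
finger_force: 0.0
```

Run:
```python
from h import *
for c in('scene','side','wrist'):
    imaging.camera(c);find(c,['medium_eye'],5);find(c,['large_eye'],2)
find('side',['small_eye','rack_guard'],2)
st()
```

```text
scene medium_eye 0.9 [0.242 0.442 0.133] [358. 128.]
scene medium_eye 0.73 [0.258 0.288 0.134] [332. 142.]
scene medium_eye 0.69 [ 0.57  -0.251  0.189] [256. 241.]
scene medium_eye 0.63 [ 0.338 -0.162  0.131] [237. 202.]
scene medium_eye 0.61 [0.761 0.338 0.134] [466. 197.]
scene large_eye 0.73 [ 0.587 -0.247  0.191] [262. 243.]
side medium_eye 0.95 [0.267 0.292 0.134] [358. 294.]
side medium_eye 0.82 [ 0.564 -0.249  0.185] [333. 149.]
side medium_eye 0.78 [0.244 0.446 0.129] [346. 342.]
side medium_eye 0.74 [0.757 0.332 0.133] [201. 251.]
side medium_eye 0.67 [ 0.338 -0.159  0.134] [383. 192.]
side large_eye 0.64 [ 0.585 -0.242  0.188] [327. 148.]
wrist medium_eye 0.66 [ 0.566 -0.248  0.188] 
wrist medium_eye 0.31 [ 0.602 -0.241  0.207] 
wrist large_eye 0.65 [ 0.59  -0.245  0.19 ] 
side small_eye 0.85 [0.425 0.133 0.136] [328. 239.]
side small_eye 0.74 [ 0.471 -0.416  0.028] [369. 165.]
side rack_guard 0.7 [0.426 0.136 0.004] [326. 268.]
side rack_guard 0.42 [0.6   0.396 0.055] [238. 299.]
t 25.55 tcp [ 0.5699 -0.2492  0.3381] yaw 13.28 z [-0.001  0.    -1.   ] F [-0.5 -0.4 -0.1] open 0.804 ff 0.0
```

Both hang well. I go to the small board and turn the tool a quarter turn to hold it by its faces.

>>> play_rows --commands "-0.14 -1.58 4.24 0 0 0 0.1745;-0.14 -1.58 4.24 0 0 0 0.1745;-0.14 -1.58 4.24 0 0 0 0.1745;-0.14 -1.58 4.24 0 0 0 0.1745;-0.14 -1.58 4.24 0 0 0 0.1745;-0.14 -1.58 4.24 0 0 0 0.1745;-0.14 -1.58 4.24 0 0 0 0.1745;-0.14 -1.58 4.24 0 0 0 0.1745;-0.14 -1.58 4.24 0 0 0 0.1745;-0.14 0 0 0 0 0 0;-0.14 0 0 0 0 0 0"

```text
t: 26.92
tcp_pos: [0.428, 0.132, 0.3385]
tool_rot: [[-0.228, 0.974, 0.0], [0.974, 0.228, -0.0], [-0.0, 0.0, -1.0]]
contact_force: [-0.0, -1.1, -0.3]
opening: 0.428
finger_force: 0.0
```

Run:
```python
from h import *
for c in('scene','side','wrist'):
    imaging.camera(c);find(c,['small_eye','rack_guard','rack_empty'],2,m=.4)
st()
```

```text
scene small_eye 0.57 [0.429 0.132 0.138] [334. 175.]
scene rack_guard 0.62 [0.422 0.135 0.005] [332. 209.]
scene rack_empty 0.58 [0.485 0.15  0.008] [349. 215.]
side small_eye 0.65 [ 0.767 -0.004  0.05 ] [253. 203.]
side small_eye 0.55 [0.425 0.134 0.137] [328. 239.]
side rack_guard 0.86 [0.427 0.139 0.007] [325. 268.]
side rack_empty 0.56 [0.486 0.15  0.005] [307. 265.]
wrist small_eye 0.87 [0.429 0.128 0.138] 
wrist rack_guard 0.8 [0.426 0.135 0.004] 
wrist rack_empty 0.69 [0.491 0.148 0.006] 
t 27.525 tcp [0.4278 0.1323 0.3384] yaw 103.25 z [-0. -0. -1.] F [ 0.2 -0.   0.6] open 0.432 ff 0.0
```

>>> play_rows --commands "-0.14 0 0.1 -5 0 0 0;-0.14 0 0 -5 0 0 0;-0.14 0 0 -4 0 0 0;-0.14 0 0 -3 0 0 0;-0.14 0 0 -2.3 0 0 0;-0.14 0 0 0 0 0 0;-1 0 0 0 0 0 0;-1 0 0 0 0 0 0;-1 0 0 0 0 0 0;-1 0 0 0 0 0 0;-1 0 0 0 0 0 0" --force 20

```text
t: 28.9
tcp_pos: [0.4282, 0.1334, 0.146]
tool_rot: [[-0.23, 0.973, 0.001], [0.973, 0.23, 0.0], [-0.0, 0.001, -1.0]]
contact_force: [-0.9, 0.3, 5.9]
opening: 0.149
finger_force: 20.0
```

Held by the faces at 14 mm. I lift it 56 mm.

>>> play_rows --commands "-1 0 0 1 0 0 0;-1 0 0 2 0 0 0;-1 0 0 2 0 0 0;-1 0 0 0.6 0 0 0;-1 0 0 0 0 0 0;-1 0 0 0 0 0 0"

```text
t: 29.65
tcp_pos: [0.4274, 0.1332, 0.2008]
tool_rot: [[-0.229, 0.973, -0.001], [0.973, 0.229, -0.0], [0.0, -0.001, -1.0]]
contact_force: [0.1, -0.8, -0.8]
opening: 0.146
finger_force: 20.0
```

Run:
```python
from h import *
for c in('scene','side'):
    imaging.camera(c);find(c,['small_eye'],2,m=.4)
st()
```

```text
scene small_eye 0.88 [0.426 0.134 0.192] [334. 160.]
side small_eye 0.67 [0.424 0.134 0.19 ] [329. 227.]
t 29.85 tcp [0.4276 0.1333 0.201 ] yaw 103.26 z [-0.001 -0.    -1.   ] F [-0.4 -0.1 -0.7] open 0.148 ff 19.9692302942276
```

>>> play_rows --commands "-1 1.2 0.28 0 0 0 0;-1 1.2 0.28 0 0 0 0;-1 1.2 0.28 0 0 0 0;-1 1.2 0.28 0 0 0 0;-1 1.27 0.28 0 0 0 0;-1 0 0 0 0 0 0;-1 0 0 -1 0 0 0;-1 0 0 -1.5 0 0 0;-1 0 0 -1.5 0 0 0;-1 0 0 -0.9 0 0 0;-1 0 0 0 0 0 0;-1 0 0 0 0 0 0"

```text
t: 31.35
tcp_pos: [0.4887, 0.1474, 0.1527]
tool_rot: [[-0.229, 0.973, 0.001], [0.973, 0.229, 0.0], [0.0, 0.001, -1.0]]
contact_force: [-0.3, -0.6, -1.0]
opening: 0.144
finger_force: 20.0
```

>>> play_rows --commands "-1 0 0 -0.3 0 0 0;-1 0 0 -0.25 0 0 0;-1 0 0 -0.15 0 0 0;-1 0 0 0 0 0 0"

```text
t: 31.85
tcp_pos: [0.4888, 0.1474, 0.146]
tool_rot: [[-0.229, 0.973, 0.001], [0.973, 0.229, 0.0], [-0.0, 0.001, -1.0]]
contact_force: [-0.6, 0.1, 6.3]
opening: 0.147
finger_force: 20.0
```

It stands on the rack floor. I release and rise, then turn back.

>>> play_rows --commands "-0.5 0 0 0 0 0 0;-0.3 0 0 0 0 0 0;-0.2 0 0 0 0 0 0;-0.2 0 0 0 0 0 0;-0.2 0 0 2 0 0 0;-0.2 0 0 4 0 0 0;-0.2 0 0 5 0 0 0;-0.2 0 0 4 0 0 0;-0.2 0 0 0 0 0 0"

```text
t: 32.98
tcp_pos: [0.4895, 0.1476, 0.2982]
tool_rot: [[-0.229, 0.973, 0.005], [0.973, 0.229, 0.001], [-0.0, 0.005, -1.0]]
contact_force: [0.2, 0.3, -0.3]
opening: 0.401
finger_force: 0.0
```

Run:
```python
from h import *
for c in('scene','side','wrist'):
    imaging.camera(c);find(c,['small_eye'],3,m=.4)
st()
```

```text
scene small_eye 0.76 [0.489 0.148 0.138] [351. 181.]
side small_eye 0.57 [0.483 0.147 0.138] [309. 236.]
t 33.275 tcp [0.4881 0.1472 0.2943] yaw 103.26 z [-0.002 -0.    -1.   ] F [0.7 0.4 0.7] open 0.395 ff 0.0
```

>>> play_rows --commands "1 0 0 0 0 0 -0.1745;1 0 0 0 0 0 -0.1745;1 0 0 0 0 0 -0.1745;1 0 0 0 0 0 -0.1745;1 0 0 0 0 0 -0.1745;1 0 0 0 0 0 -0.1745;1 0 0 0 0 0 -0.1745;1 0 0 0 0 0 -0.1745;1 0 0 0 0 0 -0.1745;1 0 0 0 0 0 0;1 0 0 0 0 0 0"

```text
t: 34.65
tcp_pos: [0.4884, 0.1473, 0.2951]
tool_rot: [[0.972, 0.234, -0.001], [0.234, -0.972, -0.0], [-0.001, -0.0, -1.0]]
contact_force: [0.1, 0.0, 0.7]
opening: 0.998
finger_force: 0.0
```

>>> play_rows --commands "1 0 0 -5 0 0 0;1 0 0 -5 0 0 0;1 0 0 -4 0 0 0;1 0 0 -2.3 0 0 0;1 0 0 0 0 0 0;-1 0 0 0 0 0 0;-1 0 0 0 0 0 0;-1 0 0 0 0 0 0;-1 0 0 0 0 0 0;-1 0 0 0 0 0 0;-1 0 0 0 0 0 0" --force 20

```text
t: 36.02
tcp_pos: [0.4884, 0.1473, 0.1324]
tool_rot: [[0.973, 0.23, -0.0], [0.23, -0.973, -0.0], [-0.0, 0.0, -1.0]]
contact_force: [-0.1, 0.0, -0.5]
opening: 0.446
finger_force: 20.0
```

>>> play_rows --commands "-1 0 0 1 0 0 0;-1 0 0 3 0 0 0;-1 0 0 5 0 0 0;-1 0 0 5 0 0 0;-1 0 0 6 0 0 0;-1 0 -5 0 0 0 0;-1 0 -5 0 0 0 0;-1 0 -5 0 0 0 0;-1 0 -5 0 0 0 0;-1 0 -5 0 0 0 0;-1 0 -5 0 0 0 0;-1 0 -5 0 0 0 0"

```text
t: 37.52
tcp_pos: [0.4881, -0.2043, 0.3332]
tool_rot: [[0.973, 0.23, 0.001], [0.23, -0.973, -0.0], [0.0, 0.0, -1.0]]
contact_force: [0.8, 0.7, -0.6]
opening: 0.453
finger_force: 20.0
```

>>> play_rows --commands "-1 0.5 -4 0 0 0 0;-1 0 -2.4 0 0 0 0;-1 0 0 0 0 0 0;-1 0 0 0 0 0 0"

```text
t: 38.02
tcp_pos: [0.4935, -0.2657, 0.3326]
tool_rot: [[0.973, 0.23, 0.0], [0.23, -0.973, 0.0], [0.0, -0.0, -1.0]]
contact_force: [0.4, -0.2, -1.6]
opening: 0.448
finger_force: 20.0
```

Run:
```python
from h import *
for c in('scene','side','wrist'):
    imaging.camera(c);find(c,['small_eye'],3,m=.4)
find('wrist',['medium_eye','large_eye'],2)
st()
```

```text
scene small_eye 0.84 [ 0.494 -0.268  0.336] [224. 176.]
scene small_eye 0.47 [0.428 0.138 0.007] [334. 209.]
side small_eye 0.61 [0.746 0.201 0.098] [228. 232.]
wrist medium_eye 0.93 [ 0.565 -0.249  0.189] 
wrist medium_eye 0.73 [ 0.34  -0.163  0.134] 
wrist large_eye 0.61 [ 0.588 -0.246  0.188] 
t 38.425 tcp [ 0.4935 -0.2664  0.3325] yaw 13.3 z [ 0.  0. -1.] F [ 0.5 -0.3 -0.8] open 0.452 ff 19.999670907855034
```

>>> play_rows --commands "-1 0 0 -4 0 0 0;-1 0 0 -4 0 0 0;-1 0 0 -3 0 0 0;-1 0 0 -2 0 0 0;-1 0 0 0 0 0 0;-1 1 0.23 0 0 0 0;-1 1 0.23 0 0 0 0;-1 1 0.23 0 0 0 0;-1 1 0.23 0 0 0 0;-1 1 0.23 0 0 0 0;-1 0.7 0.17 0 0 0 0;-1 0 0 0 0 0 0"

```text
t: 39.92
tcp_pos: [0.5508, -0.2533, 0.2023]
tool_rot: [[0.973, 0.23, -0.0], [0.23, -0.973, 0.0], [-0.0, -0.0, -1.0]]
contact_force: [0.9, 0.2, -1.4]
opening: 0.453
finger_force: 20.0
```

Run:
```python
from h import *
for c in('scene','side'):
    imaging.camera(c);find(c,['small_eye','large_eye'],3,m=.4);find(c,['medium_eye'],5,m=.4)
st()
```

```text
scene small_eye 0.88 [ 0.55  -0.255  0.209] [249. 231.]
scene large_eye 0.65 [ 0.586 -0.246  0.193] [262. 242.]
scene medium_eye 0.83 [0.259 0.289 0.136] [332. 141.]
scene medium_eye 0.75 [0.244 0.442 0.133] [359. 128.]
scene medium_eye 0.66 [0.761 0.336 0.135] [465. 197.]
scene medium_eye 0.62 [ 0.569 -0.252  0.19 ] [256. 240.]
side small_eye 0.61 [ 0.548 -0.252  0.206] [338. 145.]
side large_eye 0.74 [ 0.584 -0.241  0.188] [327. 149.]
side medium_eye 0.82 [ 0.342 -0.155  0.133] [382. 192.]
side medium_eye 0.76 [0.752 0.335 0.135] [202. 251.]
side medium_eye 0.71 [ 0.567 -0.246  0.186] [332. 150.]
side medium_eye 0.69 [0.264 0.291 0.135] [360. 294.]
side medium_eye 0.62 [0.243 0.443 0.131] [347. 341.]
t 40.325 tcp [ 0.5503 -0.2536  0.2025] yaw 13.27 z [ 0. -0. -1.] F [ 0.1  0.3 -1. ] open 0.45 ff 19.99950986355543
```

Small eye d ≈ -52 mm, on the hook and clear of the medium board. I lower it.

>>> play_rows --commands "-1 0 0 -0.6 0 0 0;-1 0 0 -0.5 0 0 0;-1 0 0 -0.3 0 0 0;-1 0 0 -0.2 0 0 0;-1 0 0 -0.1 0 0 0;-1 0 0 0 0 0 0;-1 0 0 0 0 0 0"

```text
t: 41.2
tcp_pos: [0.5505, -0.2535, 0.1856]
tool_rot: [[0.973, 0.23, 0.0], [0.23, -0.973, -0.0], [0.0, 0.0, -1.0]]
contact_force: [0.2, 0.2, 0.1]
opening: 0.452
finger_force: 20.0
```

>>> play_rows --commands "-1 0 0 -0.15 0 0 0;-1 0 0 0 0 0 0"

```text
t: 41.45
tcp_pos: [0.5507, -0.2536, 0.1846]
tool_rot: [[0.973, 0.23, 0.001], [0.23, -0.973, -0.0], [0.001, 0.001, -1.0]]
contact_force: [-1.4, 0.8, 6.3]
opening: 0.453
finger_force: 20.0
```

>>> play_rows --commands "0.1 0 0 0 0 0 0;0.4 0 0 0 0 0 0;0.6 0 0 0 0 0 0;0.6 0 0 0 0 0 0;0.6 0 0 2 0 0 0;0.6 0 0 4 0 0 0;0.6 0 0 5 0 0 0;0.6 0 0 5 0 0 0;0.6 -4 0 0 0 0 0;0.6 0 0 0 0 0 0;0.6 0 0 0 0 0 0"

```text
t: 42.82
tcp_pos: [0.5107, -0.2535, 0.3438]
tool_rot: [[0.973, 0.23, 0.0], [0.23, -0.973, 0.0], [0.0, -0.0, -1.0]]
contact_force: [-0.4, 0.1, 0.1]
opening: 0.8
finger_force: 0.0
```

Run:
```python
from h import *
a=[imaging.camera(c) for c in('scene','side')]
for c in('scene','side'):
    find(c,['small_eye','large_eye'],2,m=.4);find(c,['medium_eye'],5,m=.4)
st()
R=lambda i,x,y:cv2.resize(i[y:y+100,x:x+100],(400,400),interpolation=cv2.INTER_CUBIC)
cv2.imwrite('pics/k.png',np.hstack([R(a[0],215,200),R(a[1],285,110)]))
```

```text
scene small_eye 0.55 [ 0.549 -0.256  0.191] [249. 236.]
scene large_eye 0.67 [ 0.585 -0.25   0.192] [260. 243.]
scene medium_eye 0.91 [0.26  0.288 0.136] [332. 141.]
scene medium_eye 0.81 [0.245 0.442 0.133] [359. 128.]
scene medium_eye 0.64 [0.76  0.335 0.132] [465. 198.]
scene medium_eye 0.6 [ 0.341 -0.159  0.133] [238. 201.]
scene medium_eye 0.55 [ 0.567 -0.25   0.192] [256. 239.]
side small_eye 0.52 [ 0.545 -0.254  0.193] [339. 148.]
side medium_eye 0.94 [ 0.34  -0.157  0.14 ] [383. 191.]
side medium_eye 0.92 [0.265 0.292 0.134] [359. 294.]
side medium_eye 0.86 [0.755 0.333 0.132] [201. 251.]
side medium_eye 0.75 [0.242 0.444 0.131] [347. 341.]
side medium_eye 0.47 [ 0.564 -0.247  0.187] [333. 149.]
t 43.225 tcp [ 0.5106 -0.2534  0.3437] yaw 13.29 z [-0.  0. -1.] F [-1.2 -0.2  0.6] open 0.798 ff 0.0
```

View pics/k.png

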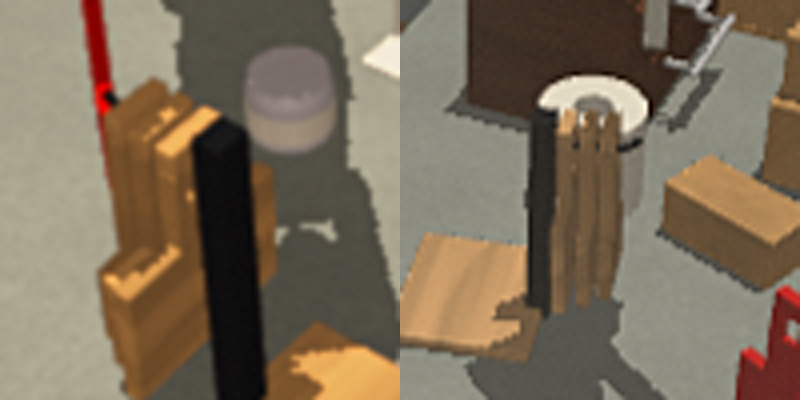

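The picture shows all three boards hanging upright side by side in front of the upright, large at the back and small in front. I let them settle briefly, then hand in.

>>> play_rows --commands "0.6 0 0 0 0 0 0;0.6 0 0 0 0 0 0;0.6 0 0 0 0 0 0;0.6 0 0 0 0 0 0;0.6 0 0 0 0 0 0;0.6 0 0 0 0 0 0;0.6 0 0 0 0 0 0;0.6 0 0 0 0 0 0"

```text
t: 44.22
tcp_pos: [0.5105, -0.2535, 0.3439]
tool_rot: [[0.973, 0.23, 0.0], [0.23, -0.973, -0.0], [0.0, 0.0, -1.0]]
contact_force: [-0.2, -0.6, -0.9]
opening: 0.801
finger_force: 0.0
```

```bash
python3 -c "
from h import *
print(job.finish_job())"
```

```text
the job is handed in; nothing more can be done
None
```

I handed the job in at about 44 s with all three boards hanging on the hook, large at the back, then medium, then small; the hand-in returned no verdict, but my last measurements put each eye within its limits.

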